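# Slide the sauce bottle home into its rack

### The job

Push the yellow sauce bottle, low down on its body so that it slides without toppling, along the lid and into the empty bay of the steel bottle rack, the one with the yellow ring on its floor, until it stands right up against the rack's back plate. Push it steadily, keep it upright and on the lid all the way without picking it up, leave everything else where it stands, and finish with the fingers clear.

Things in the scene. Friction and masses are not known exactly. Their poses are not given: they have to be found in the camera images.
- yellow_bottle: Loose yellow sauce bottle to push, upright on the lid, 0.15 to 0.25 m from the empty bay on its open (left) side. Round body 63 mm in diameter, straight up to 168 mm, nozzle above it up to 226 mm; 0.2 to 0.45 kg; friction on the lid 0.5 to 0.75, so a push above some 40 mm rocks it. Origin: centre of its underside; z up its axis.
- bay_mark: Flat yellow ring with a white middle, 60 mm across, printed on the lid in the empty bay (no thickness to bump against). Origin: its centre, where the bottle's underside centre belongs; a bottle that touches the back plate stands 1.5 mm beyond it. x points into the bay (away from the mouth), z up.
- bottle_rack: Fixed floorless steel rack along the lid's right edge, 280 mm long, three bays open to the left. Origin: on the lid, middle of the row of seats; x into the bays, y along the row, away from the robot. Seats at y = -92.5, 0, 92.5 mm; one outer bay is empty, the rest hold the red and white bottles. Back plate face at x = 33 mm, 50 mm high. Cheeks 34 mm high, from the mouth at x = -30 mm (82 mm wide) to the back plate (70 mm wide).
- lid_handle: The lid's fixed bow handle, a bar 185 mm long along y, 24 mm wide in x and 46 mm high. Origin: on the lid under its middle. Never moves. The bottle's way to its bay runs along it: on its near side to the near bay, on its far side to the far bay.
- red_bottle: Loose red sauce bottle, 63 mm across, 226 mm tall, in an outer rack bay. Leave it alone. Origin: centre of its underside.
- white_bottle: Loose white sauce bottle, 62 mm across, 212 mm tall, in the middle rack bay. Leave it alone. Origin: centre of its underside.
- brown_bottle: Loose brown vinegar bottle with a white cap, 58 mm across, 206 mm tall, at the back of the lid. Leave it alone. Origin: centre of its underside.
- salt_shaker: Loose aluminium salt shaker, 68 mm across, 115 mm tall, at the back of the lid. Leave it alone. Origin: centre of its underside.
- steel_cup: Loose steel cup, 67 mm across, 52 mm tall, at the back of the lid. Leave it alone. Origin: centre of its underside.
- green_tub: Loose green dip tub with a pale lid, 66 x 73 mm, 37 mm tall, at the back of the lid. Leave it alone. Origin: centre of its underside.
- orange_tub: Loose orange dip tub with a pale lid, 66 x 73 mm, 37 mm tall, at the near left corner of the lid. Leave it alone. Origin: centre of its underside.
- order_pad: Loose order pad lying flat, 116 x 74 x 9 mm, to the left of the lid handle. Leave it alone. Origin: centre of its underside.

How it is judged:
On the way:
1. the fingers push the yellow bottle while it is still short of the bay (contact force between the fingers and yellow_bottle above 0.2 N and horizontal distance between yellow_bottle and bay_mark above 0.04 m), for 0.05 s.
At the end, for the whole second after the job is handed in: The yellow bottle stands at rest and upright (within 0.05 rad) on the lid in the marked bay, within 15 mm of the ring's centre and no more than about 7 mm from the back plate; every other thing is within 15 mm of its start (x of yellow_bottle in the frame of bottle_rack between -0.006 and 0.01 m and horizontal distance between yellow_bottle and bay_mark below 0.015 m and angle between yellow_bottle's own z axis and vertical below 0.05 rad and height (world z) of yellow_bottle below 0.004 m and linear speed of yellow_bottle below 0.01 m/s and angular speed of yellow_bottle below 0.1 rad/s and distance of each of red_bottle, white_bottle, brown_bottle, salt_shaker, steel_cup, green_tub, orange_tub, order_pad from where it was at the start of the episode below 0.015 m); the robot touches nothing.
It fails at once if the yellow bottle is tipped or rocked by more than 0.15 rad (angle between yellow_bottle's own z axis and vertical above 0.15 rad).
It fails at once if the yellow bottle is lifted off the lid (more than 10 mm) (height (world z) of yellow_bottle above 0.01 m).
It fails at once if the yellow bottle is knocked or shot along (faster than 0.35 m/s) (linear speed of yellow_bottle above 0.35 m/s).
It fails at once if a thing other than the yellow bottle is moved by more than 15 mm (distance of any of red_bottle, white_bottle, brown_bottle, salt_shaker, steel_cup, green_tub, orange_tub, order_pad from where it was at the start of the episode above 0.015 m).
It fails at once if another bottle is tipped by more than 0.15 rad (angle between any of red_bottle, white_bottle, brown_bottle's own z axis and vertical above 0.15 rad).
It also fails if it takes over 45 s, if anything falls off the work surface, if the arm or the gripper's body presses on something with over 40 N, if the wrist force passes 120 N, or if a joint passes its speed limit or range.

### The arm

A 7-joint arm with a two-finger parallel gripper is mounted at the origin on a cart in front of the work surface, level with it; the furniture and walls round the work are solid. World frame = base frame: x ahead of the robot, y to its left, z up, the work surface at z = 0. Lengths are in m, angles in rad, forces in N, time in s.
With the tool pointing down it reaches from about 0.4 to 0.9 m from the base axis. Payload 5.5 kg.
Tool frame: the origin (TCP) lies midway between the tips of the shut fingers; the grasp point (between the pads) lies ctrl.grip_depth behind it (ctrl.grip_depth is the distance from the TCP to the grasp point, in m); z points along the fingers, y is the direction in which the jaws open and shut (so a half turn about z gives the same grasp; the last joint's range is limited). The gripper opens to 85 mm and grips with 20 to 120 N. Pads are 22 mm wide; open, the fingers measure 114 mm over their backs; the gripper's body (76 mm by 85 mm) begins 54 mm behind the grasp point. The pads swing forward as they close: fully open they stand 13 mm farther back than shut.
Start: joints at [1.402, 0.501, -0.427, 1.55, 0.221, 1.138, -0.21], TCP at [0.272, -0.59, 0.231] pointing down, gripper open.
Joint ranges: [-2.88, 2.88], [-0.31, 2.03], [-1.54, 1.56], [0.2, 2.42], [-1.41, 4.55], [0.19, 2.02], [-2.57, 2.57]. Speed limits (rad/s): [2.57, 2.57, 3.14, 3.14, 3.14, 3.14, 3.14].

### API

Orientations are given as [roll, pitch, yaw] about the fixed x, y, z axes, in that order (R = Rz(yaw) Ry(pitch) Rx(roll)).
In Python, from station import ctrl gives the robot as it stands.
- The arm moves only by the tool send_rows, never from a script. Its argument "rows" is text: rows parted by semicolons, each of 5 numbers parted by spaces: the shift along the tool's x, y, z in m, then the turn about the tool's z in degrees, then the finger opening in m, from 0 to 0.0854. A call has 1 to 8 rows; each row is the pose to reach, as a shift and turn from the pose commanded when the call began, along the tool's axes at that moment; what a row does not reach only later rows make up. A row lasts 1/8 s, in which the tool goes at most 62.5 mm and 10.7 degrees, less where a joint would pass 70% of its speed; a pose out of reach is approached as far as the arm can. A call with a gripper value outside its range is refused whole. The fingers move at their own pace and stop on an object; "squeeze" is the grip in N (left out, the last holds). Time passes only in rows, so rows that repeat a pose let the fingers close. It gives the time, the measured TCP pose, the force and the opening at its end, in the units of the state.
- ctrl.read_state(): the state, without advancing time (a new reading comes with each control period).
- ctrl.snapshot(name): name is "scene" or "top" or "wrist"; returns the picture (420x560x3 uint8, red, green, blue); there is no depth.
- ctrl.calibration(name): a dict with "K" (3x3 intrinsics, pixels), "R" (3x3) and "t" (3): a world point X has camera coordinates R X + t. Camera axes: x right, y down, z forward; pixel columns grow to the right and rows downward; lengths in m; the calibration is good to about 2 mm. A picture is of the moment at which its call begins: read the wrist's pose just before it. calibration takes no time and is no camera call; for the wrist camera it gives the pose at the moment of the call.
- ctrl.sign_off(): hands the job in, once; it reports no verdict.
Trained networks look in the newest picture that a camera, given by its name, has taken for a name from the list of things; names that differ only in an ending like _2 or _b are one class to them, and where a whole thing is asked for, a point or a joint stands for the part that bears it (a point fixed in the world has none). Each returns a list of dicts, best first, with "p" (0 to 1); they miss things now and then, are a little off and sometimes report something else, mostly with a low value. They report only what shows in the picture. A call takes as long as a camera call.
- ctrl.search_frame(target, camera): "bbox" ([left, top, right, bottom] in pixels, round what is visible of it).
- ctrl.silhouettes(target, camera): "mask" (420x560 bool, what is visible of it) and "bbox" ([left, top, right, bottom] in pixels, round what is visible of it).
- ctrl.landmark_of(target, camera): "pixel" ([column, row] in pixels: a listed point, or the origin of a listed thing).
The state is a dict: "t": time; "joint_positions": joint angles; "joint_vel": joint speeds; "tau": joint torques, N m; "tcp_pos": TCP position; "tool_rot": TCP orientation; "force": force on the tool from outside, world axes, zero at the start; "ft_torque": the same for the moment, N m; "width": finger opening in m.
Only numpy, scipy, OpenCV 4.12 (cv2) and the standard library are available. Lean on these libraries where they do the work, as an engineer would, in place of code of your own. Each camera call takes 0.05 s, during which the arm holds its last target.

## Working session

There is one attempt and no reset: what is moved stays moved. The work goes in short steps, Python scripts to look and compute and a tool call to move; the robot and the scene stay as the last step left them, time stands still between calls to the robot, and variables do not carry over. Pictures are saved under pics/ and viewed, and the job is handed in when it is done.

Besides the shell and the picture viewer there is one more tool, called after ">>>" by a JSON object that holds its "api" and its "payload", one argument or row to a line. send_rows: Moves the arm, as the interface text tells. Its arguments: {"type":"object","properties":{"rows":{"type":"string"},"squeeze":{"type":"number"}},"required":["rows"]}

```bash
mkdir -p pics; ls
python3 - <<'E'
from station import ctrl
import cv2,numpy as np
s=ctrl.read_state()
for k in s: print(k,np.round(s[k],4))
print(ctrl.grip_depth)
for n in ("scene","top"):
    im=ctrl.snapshot(n); cv2.imwrite(f"pics/{n}0.png",im[:,:,::-1])
    c=ctrl.calibration(n); print(n,np.round(c["K"],1).tolist(),np.round(c["R"],3).tolist(),np.round(c["t"],3))
E
```

```text
pics
t 0.0
joint_positions [ 1.4022  0.5019 -0.4268  1.5515  0.2208  1.1383 -0.2103]
joint_vel [-0.0007  0.0008  0.0014 -0.0012  0.0009  0.0007 -0.0003]
tau [-1.00000e-04 -5.69522e+01 -5.81640e+00 -2.80943e+01  1.06000e-02
  1.19000e-02  0.00000e+00]
tcp_pos [ 0.2717 -0.5897  0.2302]
tool_rot [-3.1396e+00 -1.0000e-04  4.3180e-01]
force [-0.0107 -1.032   0.0424]
ft_torque [ 0.035   0.0011 -0.0127]
width 0.0853
0.0187
scene [[386.1, 0.0, 272.2], [0.0, 386.1, 206.6], [0.0, 0.0, 1.0]] [[-0.711, -0.703, -0.011], [-0.488, 0.504, -0.712], [0.506, -0.501, -0.702]] [0.414 0.293 0.589]
top [[533.8, 0.0, 278.5], [0.0, 533.8, 205.9], [0.0, 0.0, 1.0]] [[-0.26, -0.966, -0.009], [-0.869, 0.238, -0.433], [0.42, -0.105, -0.901]] [0.148 0.505 0.915]
```

View pics/scene0.png

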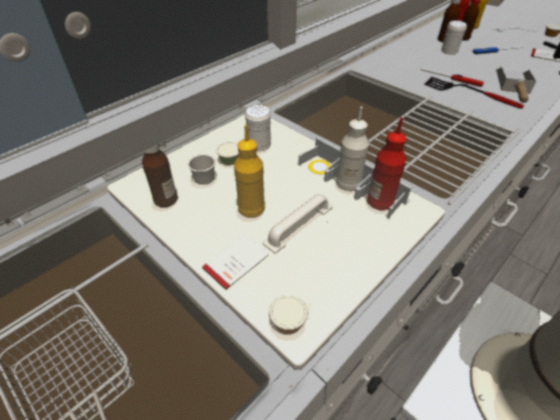

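View pics/top0.png

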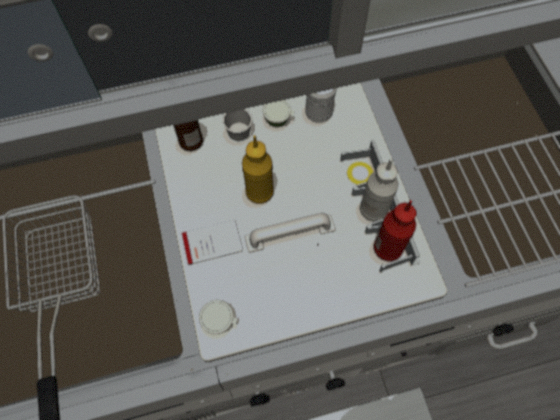

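The far bay, with the yellow ring at top px (360,174), is the empty one. The yellow bottle's base is at about (260,195), and the handle lies on the near side of its way. Next I'll measure positions.

```bash
cat > h.py <<'E'
import numpy as np,cv2
from station import ctrl
def ray(cal,px,z):
    K,R,t=map(np.array,(cal["K"],cal["R"],cal["t"])); C=-R.T@t
    d=R.T@np.linalg.solve(K,[px[0],px[1],1]); return (C+d*(z-C[2])/d[2])[:2]
def proj(cal,X):
    K,R,t=map(np.array,(cal["K"],cal["R"],cal["t"])); p=K@(R@np.array(X,float)+t); return p[:2]/p[2]
E
python3 - <<'E'
from h import *
for n in ("top","scene"):
    cal=ctrl.calibration(n); ctrl.snapshot(n)
    print(n,"cam",-np.array(cal["R"]).T@cal["t"])
    for o in "yellow_bottle bay_mark bottle_rack lid_handle red_bottle white_bottle brown_bottle salt_shaker steel_cup green_tub orange_tub order_pad".split():
        r=ctrl.landmark_of(o,n)
        for q in r[:2]: print(o,np.round(q["pixel"],1),round(q["p"],2),np.round(ray(cal,q["pixel"],0),4))
    m=ctrl.silhouettes("bay_mark",n)
    for q in m[:1]:
        ys,xs=np.nonzero(q["mask"]); P=np.array([ray(cal,(x,y),0) for x,y in zip(xs,ys)])
        print("bay mask",q["bbox"],q["p"],P.min(0),P.max(0),(P.min(0)+P.max(0))/2)
print(ctrl.read_state()["t"])
E
```

```text
top cam [0.09287572 0.11849361 1.04499974]
yellow_bottle [263.2 193.2] 0.82 [0.6193 0.0212]
bay_mark [363.8 173.5] 0.63 [ 0.6078 -0.2079]
bottle_rack [371.9 212. ] 0.96 [ 0.5133 -0.1937]
bottle_rack [242.8 134.2] 0.64 [0.7809 0.0288]
red_bottle [385.8 246.6] 0.57 [ 0.4301 -0.1951]
white_bottle [371.9 209. ] 0.6 [ 0.52   -0.1961]
brown_bottle [193.7 141. ] 0.97 [0.7929 0.1426]
salt_shaker [317.9 111.2] 0.65 [ 0.7966 -0.1582]
salt_shaker [220.4 322. ] 0.53 [0.3658 0.173 ]
green_tub [278.8 120.2] 0.7 [ 0.7965 -0.062 ]
orange_tub [386.1 245.1] 0.72 [ 0.4331 -0.1969]
orange_tub [217.3 322.6] 0.6 [0.3662 0.1792]
order_pad [210.6 239.4] 0.85 [0.5425 0.1555]
order_pad [222.2 319.9] 0.72 [0.3689 0.1687]
bay mask [350.2, 161.9, 371.8, 182.3] 0.56 [ 0.58781862 -0.22936068] [ 0.64245241 -0.17133068] [ 0.61513551 -0.20034568]
scene cam [0.13880312 0.43893878 0.62648287]
yellow_bottle [248.6 211.9] 0.98 [0.6175 0.0414]
bay_mark [317.5 167.9] 0.71 [ 0.607  -0.1901]
bottle_rack [347.7 182.1] 0.83 [ 0.5178 -0.199 ]
lid_handle [347.7 181.8] 0.39 [ 0.5185 -0.1999]
red_bottle [382.  201.2] 0.82 [ 0.4194 -0.1996]
white_bottle [344.9 181.5] 0.67 [ 0.5241 -0.196 ]
white_bottle [262.6 140.9] 0.19 [ 0.7944 -0.1758]
salt_shaker [259.7 144.7] 0.94 [ 0.7872 -0.1576]
steel_cup [203.9 174.5] 0.94 [0.7967 0.0297]
green_tub [231.  156.8] 0.87 [ 0.8029 -0.0664]
green_tub [202.6 174.5] 0.56 [0.7991 0.0319]
orange_tub [290.5 323.5] 0.8 [0.3606 0.1784]
order_pad [239.8 260.5] 0.73 [0.5286 0.148 ]
bay mask [307.3, 160.0, 329.2, 172.1] 0.53 [ 0.58565173 -0.2260737 ] [ 0.63773659 -0.16897872] [ 0.61169416 -0.19752621]
1.5
```

Run:
```python
from h import *
from scipy.optimize import least_squares
ims={}
for n in ("top","scene"):
    cal=ctrl.calibration(n); im=ctrl.snapshot(n)
    x=cv2.cvtColor(im,cv2.COLOR_RGB2HSV).astype(int)
    b=(cal)
    # ring: yellow pixels near
    c=proj(cal,(0.612,-0.198,0)); u,v=np.meshgrid(np.arange(560),np.arange(420))
    m=(np.hypot(u-c[0],v-c[1])<22)&(abs(x[...,0]-27)<8)&(x[...,1]>70)
    P=np.array([ray(cal,(a,bb),0) for a,bb in zip(u[m],v[m])]); w=x[...,1][m]
    print(n,"ring px",m.sum(),"bbox mid",(P.min(0)+P.max(0))/2,P.max(0)-P.min(0))
    f=least_squares(lambda p:np.hypot(P[:,0]-p[0],P[:,1]-p[1])-p[2],[*P.mean(0),.025],loss="soft_l1",f_scale=.003)
    print(" circle",f.x)
    for o in ("yellow_bottle","red_bottle","white_bottle"):
        r=ctrl.silhouettes(o,n)
        for q in r[:2]: print(o,q["p"],np.round(q["bbox"],1),q["mask"].sum())
        if r:
          M=r[0]["mask"]
          def model(p):
            a=np.linspace(0,2*np.pi,48,endpoint=False); pts=[]
            for z in (0,.166): pts+= [proj(cal,(p[0]+.0315*np.cos(t),p[1]+.0315*np.sin(t),z)) for t in a]
            h=cv2.convexHull((np.array(pts)*16).astype(np.int32)); I=np.zeros((420,560),np.uint8)
            cv2.fillConvexPoly(I,h,1,shift=4); return I>0
          from scipy.optimize import minimize
          def cost(p):
            I=model(p); return (I&~M).sum()+(M&~I&keep).sum()
          p0=dict(yellow_bottle=(.618,.03),red_bottle=(.425,-.197),white_bottle=(.521,-.197))[o]
          top=proj(cal,(*p0,.168)); keep=v>top[1]+3
          best=min(((cost((p0[0]+i*.003,p0[1]+j*.003)),p0[0]+i*.003,p0[1]+j*.003) for i in range(-7,8) for j in range(-7,8)))
          f=minimize(cost,best[1:],method="Nelder-Mead",options=dict(initial_simplex=[best[1:],(best[1]+.002,best[2]),(best[1],best[2]+.002)]))
          print("  fit",o,f.x,f.fun)
    s=np.array([*ims.values()]) if 0 else None
    cv2.imwrite(f"pics/{n}_crop.png",cv2.resize((im[130:290,230:430] if n=="top" else im[120:260,200:420])[:,:,::-1],None,fx=3.6 ,fy=3.6,interpolation=cv2.INTER_CUBIC))
```

```text
top ring px 274 bbox mid [ 0.61389504 -0.20047507] [0.05574064 0.0603741 ]
 circle [ 0.61307386 -0.19938435  0.02414647]
red_bottle 0.72 [370.9 200.7 419.3 262.6] 1817
  fit red_bottle [ 0.42790625 -0.19984375] 258.0
white_bottle 0.77 [359.9 159.4 398.2 219.8] 1588
  fit white_bottle [ 0.51550879 -0.19574365] 444.0
scene ring px 174 bbox mid [ 0.60896757 -0.19944714] [0.05753804 0.06348745]
 circle [ 0.60800885 -0.19881463  0.02542799]
yellow_bottle 0.62 [233.5 125.  265.9 218.5] 2031
  fit yellow_bottle [0.62488049 0.02715356] 288.0
red_bottle 0.95 [366.4 120.5 405.5 208.5] 2035
  fit red_bottle [ 0.42477539 -0.20054297] 341.0
white_bottle 0.91 [334.9 107.9 367.9 190.7] 1705
  fit white_bottle [ 0.51873904 -0.20105649] 395.0
```

View pics/top_crop.png

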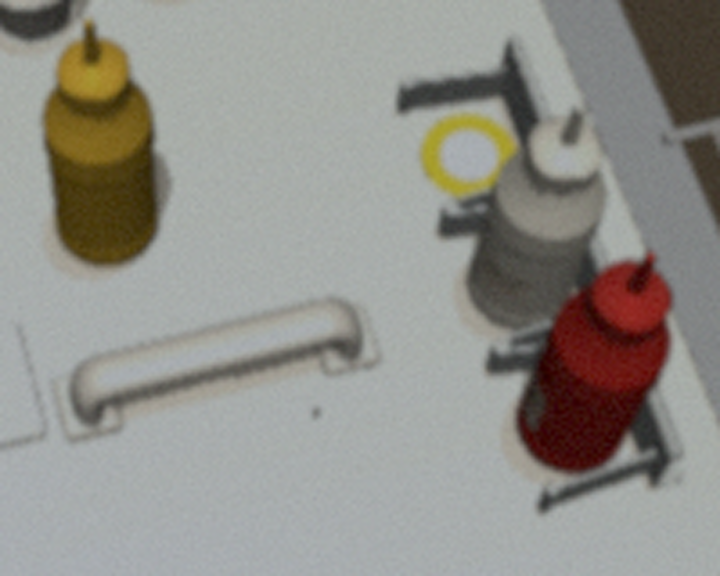

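View pics/scene_crop.png

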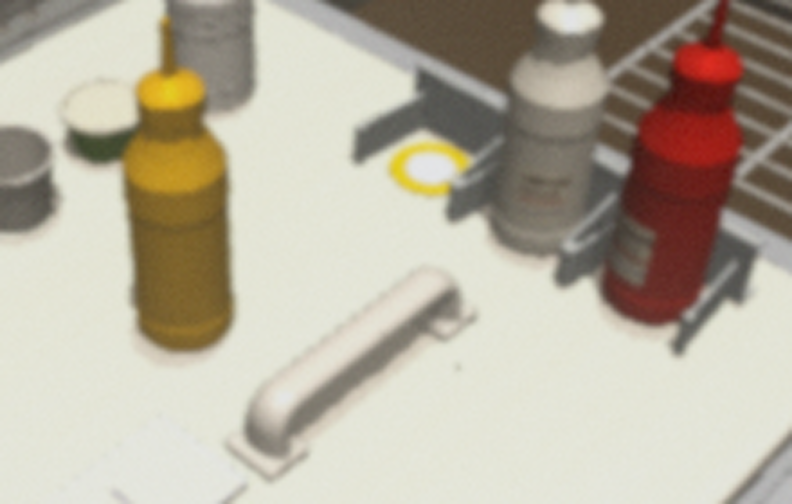

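Run:
```python
from h import *
from scipy.optimize import minimize
def px(n,p): return (p[0]/3.6+230,p[1]/3.6+130) if n=="top" else (p[0]/3.6+200,p[1]/3.6+120)
ct=ctrl.calibration("top"); cs=ctrl.calibration("scene")
for lab,p in dict(farmouth=(402,110),c2=(442,236),c3=(490,371),near=(543,510),mark=(468,155)).items():
    print("top",lab,ray(ct,px("top",p),0))
for lab,p in dict(farmouth=(358,161),c2=(454,220),c3=(563,285),near=(679,353),mark=(430,168)).items():
    print("scene",lab,ray(cs,px("scene",p),0))
for lab,p in dict(h0=(78,405),h1=(350,325)).items(): pass
# handle base plates corners z~0: top
for lab,p in dict(a=(72,440),b=(122,425),c=(330,372),d=(380,358)).items(): print("top base",lab,ray(ct,px("top",p),0))
for lab,p in dict(a=(268,480),b=(307,447),c=(435,338),d=(476,314)).items(): print("scene base",lab,ray(cs,px("scene",p),0))
u,v=np.meshgrid(np.arange(560),np.arange(420))
for n,cal in (("top",ct),("scene",cs)):
    im=ctrl.snapshot(n); x=cv2.cvtColor(im,cv2.COLOR_RGB2HSV).astype(int)
    # bottle
    M=(abs(x[...,0]-22)<10)&(x[...,1]>120)
    k,l,st,ce=cv2.connectedComponentsWithStats(M.astype(np.uint8))
    c=proj(cal,(.62,.027,.08)); i=np.argmin([1e9 if st[j,4]<500 else np.hypot(*(ce[j]-c)) for j in range(k)]); 
    M=cv2.morphologyEx((l==i).astype(np.uint8),cv2.MORPH_CLOSE,np.ones((5,5)))>0; print(n,st[i])
    def model(p):
        a=np.linspace(0,2*np.pi,60,endpoint=False); pts=[]
        for z in (0.001,.10): pts+=[proj(cal,(p[0]+.0315*np.cos(t),p[1]+.0315*np.sin(t),z)) for t in a]
        h=cv2.convexHull((np.array(pts)*64).astype(np.int32)); 
        I=np.zeros((420*4,560*4),np.uint8); cv2.fillConvexPoly(I,h*4,1,shift=6); return cv2.resize(I.astype(np.float32),(560,420),interpolation=cv2.INTER_AREA)
    tz=proj(cal,(.62,.027,.10))[1]; keep=v>tz+2
    cost=lambda p:(abs(model(p)-M)*keep).sum()
    best=min((cost((.62+i*.002,.027+j*.002)),.62+i*.002,.027+j*.002) for i in range(-8,9) for j in range(-8,9))
    f=minimize(cost,best[1:],method="Nelder-Mead",options=dict(initial_simplex=[best[1:],(best[1]+.001,best[2]),(best[1],best[2]+.001)]))
    print(n,"yellow fit",f.x,f.fun)
    # ring
    c=proj(cal,(0.612,-0.198,0)); W=(np.hypot(u-c[0],v-c[1])<24)
    S=x[...,1]*W*(abs(x[...,0]-27)<10)
    def ring(p):
        I=np.zeros((1680,2240),np.float32)
        for r,val in ((.03,1),(p[2],0)):
            h=np.array([proj(cal,(p[0]+r*np.cos(t),p[1]+r*np.sin(t),0)) for t in np.linspace(0,6.28,60)])
            cv2.fillPoly(I,[np.round(h*4*16+32).astype(np.int32)],val,shift=4)
        return cv2.GaussianBlur(cv2.resize(I,(560,420),interpolation=cv2.INTER_AREA),(0,0),1)
    def cost(p):
        R=ring(p)[W]; s=S[W]; return -np.corrcoef(R,s)[0,1]
    best=min((cost((.61+i*.002,-.199+j*.002,.02)),.61+i*.002,-.199+j*.002,.02) for i in range(-5,6) for j in range(-5,6))
    f=minimize(cost,best[1:],method="Nelder-Mead",options=dict(initial_simplex=[best[1:],(best[1]+.001,best[2],.02),(best[1],best[2]+.001,.02),(best[1],best[2],.022)]))
    print(n,"ring",f.x,f.fun)
```

```text
top farmouth [ 0.65272466 -0.17059549]
top c2 [ 0.56186975 -0.16662226]
top c3 [ 0.46996568 -0.16555151]
top near [ 0.38096311 -0.16648071]
top mark [ 0.61111382 -0.20007512]
scene farmouth [ 0.64910638 -0.16766653]
scene c2 [ 0.55836351 -0.16499229]
scene c3 [ 0.46630526 -0.16378927]
scene near [ 0.37839186 -0.16349935]
scene mark [ 0.60665541 -0.19742568]
top base a [0.49263638 0.08202334]
top base b [0.49401581 0.05174952]
top base c [ 0.49411359 -0.07465063]
top base d [ 0.49490756 -0.10573112]
scene base a [0.49115938 0.08585487]
scene base b [0.49196947 0.05249922]
scene base c [ 0.4952811  -0.06831164]
scene base d [ 0.49020246 -0.10313482]
top [ 243  136   30   67 1476]
top yellow fit [0.62931213 0.02691626] 66.875
top ring [ 0.6131433  -0.19977218  0.01799122] -0.9202496442121245
scene [ 234  125   30   92 1791]
scene yellow fit [0.62530625 0.0248329 ] 142.125
scene ring [ 0.60915633 -0.19918108  0.01865239] -0.8877124961137177
```

```bash
cat >> h.py <<'E'
from scipy.spatial.transform import Rotation as Ro
def st():
    s=ctrl.read_state(); print("t",round(s["t"],2),"tcp",np.round(s["tcp_pos"],4),"rpy",np.round(s["tool_rot"],4),"F",np.round(s["force"],2),"w",round(s["width"],4)); return s
def to(x,y,z,yaw=None):
    s=st(); R=Ro.from_euler("xyz",s["tool_rot"]).as_matrix()
    print("shift mm",np.round(1000*R.T@(np.array([x,y,z])-s["tcp_pos"]),1),"turn deg",None if yaw is None else round(np.degrees(s["tool_rot"][2]-yaw),2))
E
python3 -c "
from h import *
to(.27,-.59,.36); to(.47,.13,.36,-.071)"
```

```text
t 2.0 tcp [ 0.272  -0.5903  0.2313] rpy [-3.1415 -0.      0.4318] F [-0.23  0.12  0.31] w 0.0852
shift mm [  -1.7   -1.1 -128.7] turn deg None
t 2.0 tcp [ 0.272  -0.5903  0.2313] rpy [-3.1415 -0.      0.4318] F [-0.23  0.12  0.31] w 0.0852
shift mm [ 481.2 -571.3 -128.6] turn deg 28.81
```

>>> {"api": "send_rows", "payload": {
  "rows": "0 0 -0.06 0 0.0854;0 0 -0.12 0 0.0854;0 0 -0.13 0 0.0854"
}}

```text
t: 2.38
tcp_pos: [0.2736, -0.5921, 0.3672]
tool_rot: [3.132, -0.0, 0.432]
force: [-0.5, -1.1, -0.6]
width: 0.0854
```

>>> {"api": "send_rows", "payload": {
  "rows": "0.038 -0.046 0 3.6 0.0854;0.077 -0.092 0 7.2 0.0854;0.116 -0.138 0 10.8 0.0854;0.154 -0.184 0 14.4 0.0854;0.193 -0.23 0 18 0.0854;0.232 -0.275 0 21.6 0.0854;0.27 -0.321 0 25.2 0.0854;0.309 -0.367 0 28.8 0.0854"
}}

```text
t: 3.38
tcp_pos: [0.3989, -0.1258, 0.3609]
tool_rot: [3.141, 0.0, -0.073]
force: [1.3, 0.3, 0.3]
width: 0.0856
```

```bash
python3 -c "
from h import *
to(.49,.14,.36,-.071); to(.63,.15,.36,-.071)"
```

```text
t 3.38 tcp [ 0.3989 -0.1258  0.3609] rpy [ 3.141e+00  3.000e-04 -7.340e-02] F [1.27 0.34 0.33] w 0.0856
shift mm [  71.4 -271.8    0.7] turn deg -0.14
t 3.38 tcp [ 0.3989 -0.1258  0.3609] rpy [ 3.141e+00  3.000e-04 -7.340e-02] F [1.27 0.34 0.33] w 0.0856
shift mm [ 210.3 -292.     0.7] turn deg -0.14
```

>>> {"api": "send_rows", "payload": {
  "rows": "0.015 -0.058 0 0 0.0854;0.03 -0.116 0 0 0.0854;0.045 -0.174 0 0 0.0854;0.06 -0.232 0 0 0.0854;0.08 -0.282 0 0 0.0854;0.125 -0.29 0 0 0.0854;0.17 -0.292 0 0 0.0854;0.21 -0.292 0 0 0.0854"
}}

```text
t: 4.38
tcp_pos: [0.6305, 0.1488, 0.3599]
tool_rot: [3.141, 0.002, -0.07]
force: [0.7, 0.5, 0.1]
width: 0.0854
```

Run:
```python
from h import *
s=st()
ims=[]
for n in ("top","scene","wrist"):
    ims.append(ctrl.snapshot(n)[:,:,::-1]); cv2.imwrite(f"pics/{n}1.png",ims[-1])
cal=ctrl.calibration("wrist"); R=Ro.from_euler("xyz",s["tool_rot"]).as_matrix()
print("wrist cam pos in tool",R.T@(-np.array(cal["R"]).T@cal["t"]-s["tcp_pos"]), "\nR tool->cam",np.round(np.array(cal["R"])@R,3))
```

```text
t 4.38 tcp [0.6305 0.1488 0.3599] rpy [ 3.1412e+00  1.5000e-03 -7.0400e-02] F [0.71 0.48 0.11] w 0.0854
wrist cam pos in tool [ 0.08346481  0.00035788 -0.14077265] 
R tool->cam [[-0.001  1.     0.   ]
 [-0.945 -0.001 -0.328]
 [-0.328 -0.001  0.945]]
```

View pics/wrist1.png

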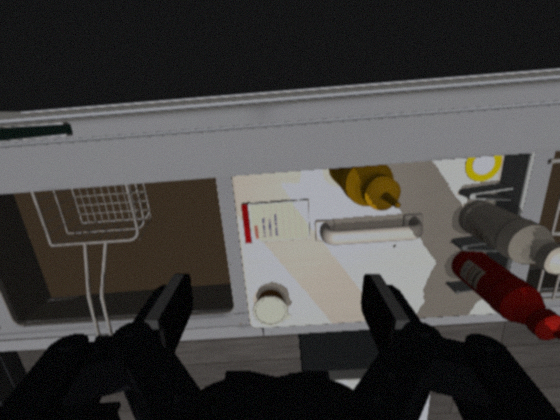

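View pics/scene1.png

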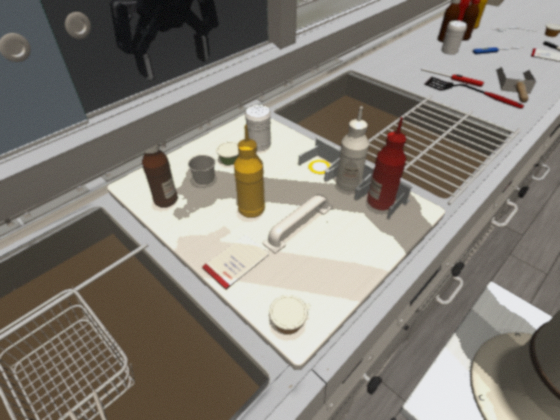

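View pics/top1.png

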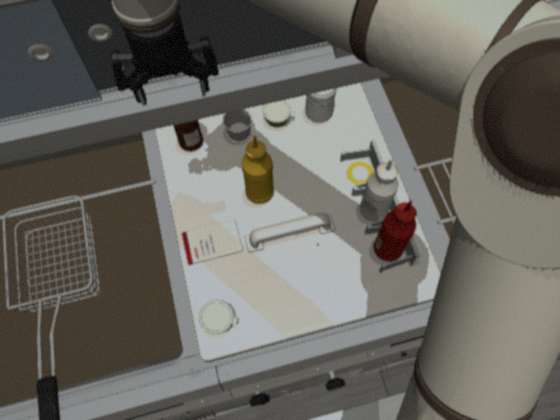

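Run:
```python
import cv2
a=cv2.imread("pics/top1.png")[0:120,90:240]; cv2.imwrite("pics/g1.png",cv2.resize(a,None,fx=5,fy=5,interpolation=cv2.INTER_CUBIC))
import numpy as np
b=cv2.imread("pics/wrist1.png")[240:420]; b=np.clip(b.astype(float)*2.5,0,255).astype(np.uint8); cv2.imwrite("pics/g2.png",cv2.resize(b,None,fx=1.4,fy=1.4))
```

```text
(no output)
```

View pics/g1.png

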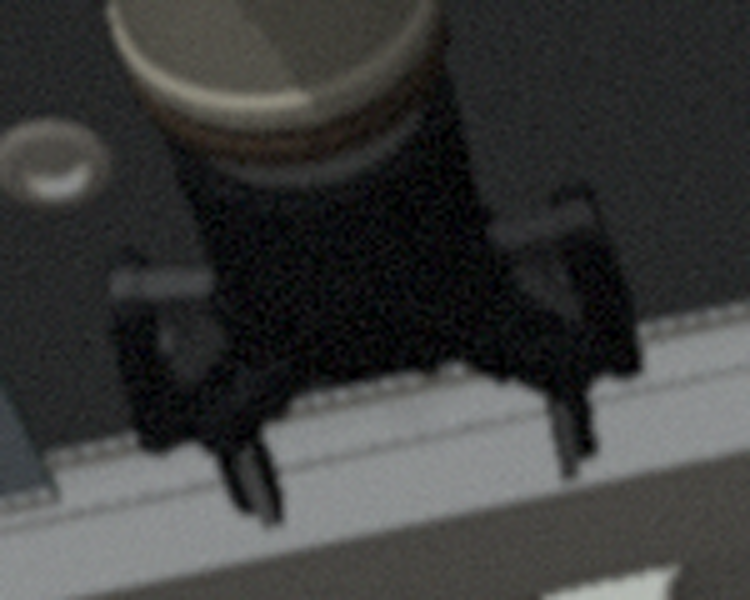

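View pics/g2.png

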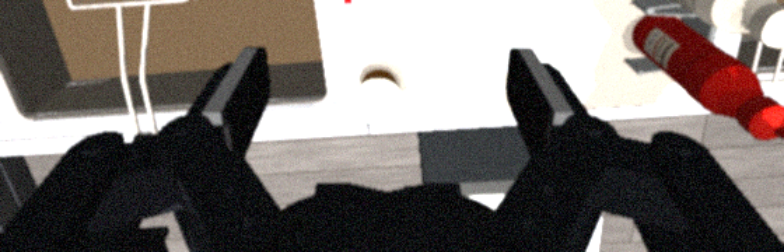

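Run:
```python
from h import *
s=st(); R=Ro.from_euler("xyz",s["tool_rot"]).as_matrix(); T=np.array(s["tcp_pos"])
def tool_at(cal,px,tx):
    K,Rc,t=map(np.array,(cal["K"],cal["R"],cal["t"])); C=R.T@(-Rc.T@t-T); d=R.T@Rc.T@np.linalg.solve(K,[px[0],px[1],1])
    return C+d*(tx-C[0])/d[0]
ct=ctrl.calibration("top"); cw=ctrl.calibration("wrist")
g1=lambda p:(p[0]/5+90,p[1]/5); g2=lambda p:(p[0]/1.4,p[1]/1.4+240)
for lab,p in dict(tipR=(573,475),tipRout=(597,455),knR=(640,372),knRtop=(612,200),tipL=(275,525),tipLout=(243,510),knL=(145,448),knLtop=(112,300)).items():
    print("top",lab,np.round([1000*tool_at(ct,g1(p),tx) for tx in (-.011,0,.011)],0)[:,1:].tolist())
for lab,p in dict(tipR=(540,52),tipRback=(568,55), cornR=(690,135),tipRin=(510,52),tipL=(245,50),cornL=(80,140)).items():
    print("wrist",lab,np.round([1000*tool_at(cw,g2(p),tx) for tx in (-.011,0,.011)],0)[:,1:].tolist())
```

```text
t 4.53 tcp [0.6301 0.1481 0.359 ] rpy [-3.1409  0.0032 -0.0724] F [ 0.23 -0.11 -0.21] w 0.0852
top tipR [[47.0, -21.0], [47.0, -7.0], [47.0, 7.0]]
top tipRout [[56.0, -29.0], [56.0, -15.0], [55.0, -1.0]]
top knR [[73.0, -63.0], [73.0, -50.0], [73.0, -37.0]]
top knRtop [[73.0, -134.0], [73.0, -122.0], [73.0, -111.0]]
top tipL [[-44.0, -20.0], [-47.0, -6.0], [-49.0, 8.0]]
top tipLout [[-52.0, -30.0], [-54.0, -16.0], [-57.0, -2.0]]
top knL [[-72.0, -64.0], [-75.0, -51.0], [-78.0, -38.0]]
top knLtop [[-64.0, -125.0], [-67.0, -113.0], [-69.0, -102.0]]
wrist tipR [[66.0, 17.0], [58.0, -2.0], [50.0, -20.0]]
wrist tipRback [[77.0, 14.0], [68.0, -4.0], [59.0, -22.0]]
wrist cornR [[96.0, -34.0], [85.0, -46.0], [73.0, -59.0]]
wrist tipRin [[53.0, 17.0], [46.0, -2.0], [40.0, -20.0]]
wrist tipL [[-63.0, 18.0], [-55.0, -0.0], [-48.0, -19.0]]
wrist cornL [[-97.0, -36.0], [-86.0, -48.0], [-74.0, -61.0]]
```

```bash
python3 -c "
from h import *
to(.637,.165,.02,-.071)"
```

```text
t 4.53 tcp [0.6301 0.1481 0.359 ] rpy [-3.1409  0.0032 -0.0724] F [ 0.23 -0.11 -0.21] w 0.0852
shift mm [  6.8 -17.1 339. ] turn deg -0.08
```

>>> {"api": "send_rows", "payload": {
  "rows": "0.007 -0.017 0.03 0 0.0854;0.007 -0.017 0.09 0 0.0854;0.007 -0.017 0.15 0 0.0854;0.007 -0.017 0.21 0 0.0854;0.007 -0.017 0.26 0 0.0854;0.007 -0.017 0.3 0 0.0854;0.007 -0.017 0.335 0 0.0854;0.007 -0.017 0.34 0 0.0854"
}}

```text
t: 5.52
tcp_pos: [0.6344, 0.1645, 0.0191]
tool_rot: [3.14, 0.005, -0.07]
force: [-0.2, -0.3, 0.7]
width: 0.0853
```

Run:
```python
from h import *
s=st()
for n in ("top","scene","wrist"):
    im=ctrl.snapshot(n)[:,:,::-1]; cv2.imwrite(f"pics/{n}2.png",im)
    if n!="wrist":
        c=proj(ctrl.calibration(n),(.62,.1,.08)).astype(int); y0=max(0,c[1]-75);x0=max(0,c[0]-100)
        cv2.imwrite(f"pics/{n}2c.png",cv2.resize(im[y0:y0+150,x0:x0+200],None,fx=4,fy=4,interpolation=cv2.INTER_CUBIC)); print(n,x0,y0)
```

```text
t 5.53 tcp [0.6344 0.1645 0.0191] rpy [ 3.1401  0.0051 -0.0701] F [-0.16 -0.26  0.68] w 0.0853
top 124 109
scene 124 123
```

View pics/top2c.png

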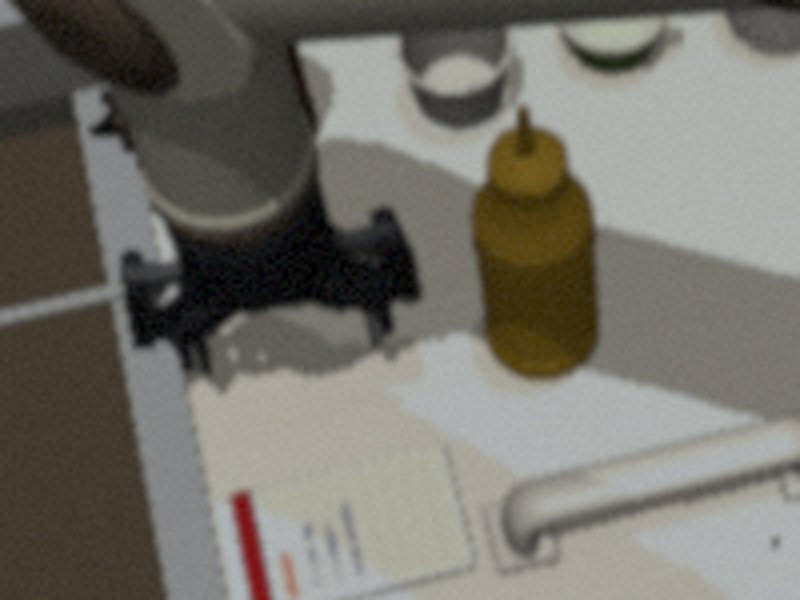

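View pics/scene2c.png

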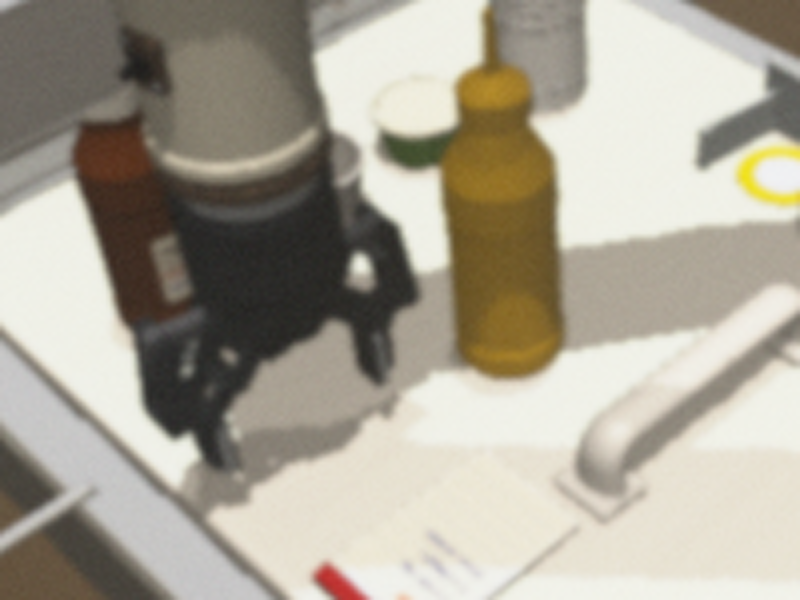

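View pics/wrist2.png

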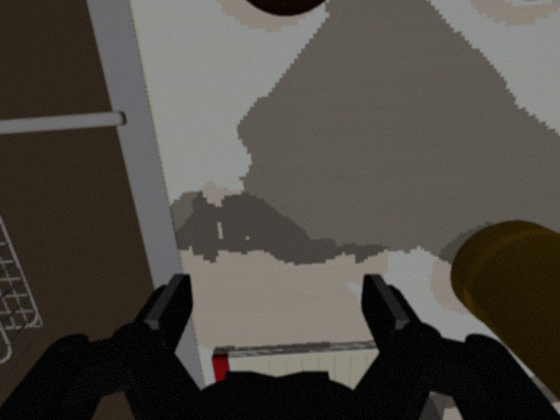

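The linkage juts out to ±73 mm, about 47 mm above the open tips, so I'll go as low as I can. I'll lower gently and watch the force.

>>> {"api": "send_rows", "payload": {
  "rows": "0.002 0 0.01 0 0.0854;0.002 0 0.018 0 0.0854;0.002 0 0.023 0 0.0854;0.002 0 0.025 0 0.0854"
}}

```text
t: 6.18
tcp_pos: [0.6391, 0.165, -0.0042]
tool_rot: [3.141, 0.001, -0.071]
force: [0.4, 0.0, 0.5]
width: 0.0854
```

>>> {"api": "send_rows", "payload": {
  "rows": "0 0 0.001 0 0.0854;0 0 0.002 0 0.0854;0 0 0.002 0 0.0854"
}}

```text
t: 6.55
tcp_pos: [0.6395, 0.1651, -0.0056]
tool_rot: [-3.142, -0.0, -0.071]
force: [-0.1, -1.1, 0.8]
width: 0.0852
```

>>> {"api": "send_rows", "payload": {
  "rows": "0 0 0.001 0 0.0854;0 0 0.002 0 0.0854;0 0 0.003 0 0.0854;0 0 0.003 0 0.0854"
}}

```text
t: 7.05
tcp_pos: [0.6393, 0.165, -0.0088]
tool_rot: [3.142, 0.0, -0.071]
force: [1.4, 0.6, 0.4]
width: 0.0855
```

```bash
python3 -c "
from h import *
s=st()
p=np.array(s['tcp_pos']);y=s['tool_rot'][2];d=np.array([np.sin(y),-np.cos(y)]);b=np.array([.627,.026])-p[:2]
print('along',b@d,'lateral (tool x)',b@np.array([np.cos(y),np.sin(y)]))
g=np.array([.611,-.1995])-p[:2];print('goal along',g@d,'lat',g@np.array([np.cos(y),np.sin(y)]))
"
```

```text
t 7.05 tcp [ 0.6393  0.165  -0.0088] rpy [ 3.1415e+00  2.0000e-04 -7.0800e-02] F [1.4  0.57 0.42] w 0.0855
along 0.13956694098529782 lateral (tool x) -0.0024187742490471027
goal along 0.3656338558569232 lat -0.0024194263770941325
```

>>> {"api": "send_rows", "payload": {
  "rows": "-0.0025 0.006 0.001 0 0.0854;-0.0025 0.014 0.002 0 0.0854;-0.0025 0.022 0.002 0 0.0854;-0.0025 0.028 0.002 0 0.0854;-0.0025 0.028 0.002 0 0.0854"
}}

```text
t: 7.68
tcp_pos: [0.6351, 0.1363, -0.0107]
tool_rot: [3.141, -0.0, -0.072]
force: [-0.3, 0.6, -0.5]
width: 0.0854
```

```bash
cat > look.py <<'E'
from h import *
import sys
def look(tag,c=(.62,.05,.08),s=4):
    st()
    for n in ("top","scene"):
        im=ctrl.snapshot(n)[:,:,::-1]
        q=proj(ctrl.calibration(n),c).astype(int); y0=max(0,q[1]-70);x0=max(0,q[0]-100)
        cv2.imwrite(f"pics/{n}{tag}.png",cv2.resize(im[y0:y0+140,x0:x0+200],None,fx=s,fy=s,interpolation=cv2.INTER_CUBIC)); print(n,x0,y0)
look(sys.argv[1],tuple(map(float,sys.argv[2:5])))
E
python3 look.py 3 .62 .05 .08
```

```text
t 7.67 tcp [ 0.6351  0.1363 -0.0107] rpy [ 3.1413e+00 -1.0000e-04 -7.2100e-02] F [-0.27  0.58 -0.46] w 0.0854
top 148 108
scene 142 116
```

View pics/scene3.png

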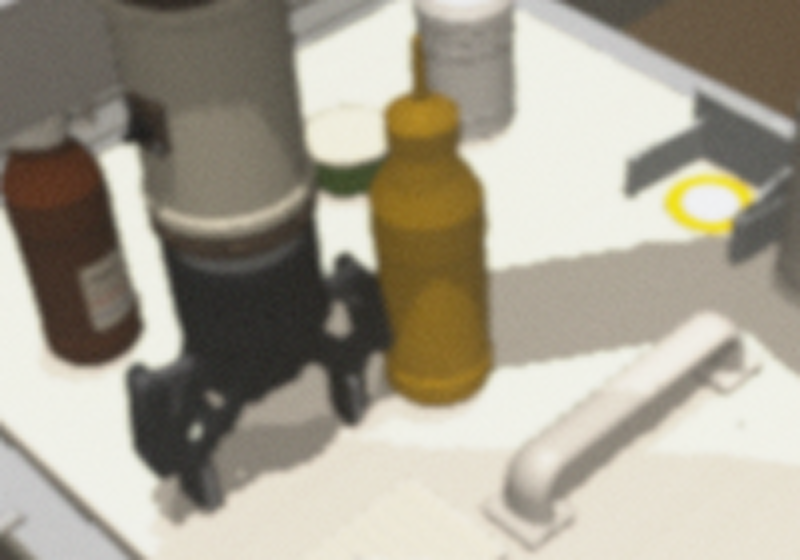

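View pics/top3.png

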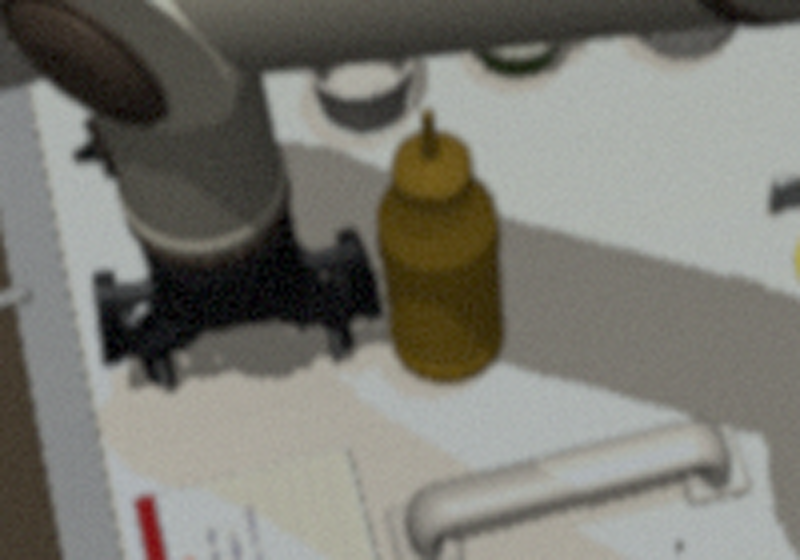

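The gap is a few mm and the linkage will touch first, at about 50 mm height. I'll make a small trial push at low speed, then check the tilt.

>>> {"api": "send_rows", "payload": {
  "rows": "0 0.003 0 0 0.0854;0 0.006 0 0 0.0854;0 0.008 0 0 0.0854;0 0.01 0 0 0.0854;0 0.012 0 0 0.0854;0 0.014 0 0 0.0854"
}}

```text
t: 8.52
tcp_pos: [0.634, 0.1233, -0.0106]
tool_rot: [-3.141, -0.0, -0.071]
force: [0.6, 1.6, 1.2]
width: 0.0855
```

```bash
python3 look.py 4 .62 .05 .08
```

```text
t 8.53 tcp [ 0.634   0.1233 -0.0106] rpy [-3.1415e+00 -1.0000e-04 -7.0800e-02] F [0.61 1.61 1.19] w 0.0855
top 148 108
scene 142 116
```

View pics/scene4.png

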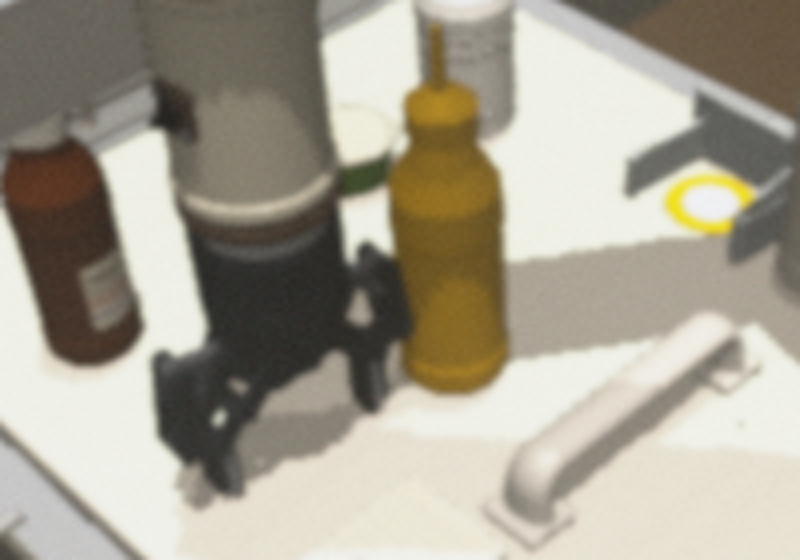

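View pics/top4.png

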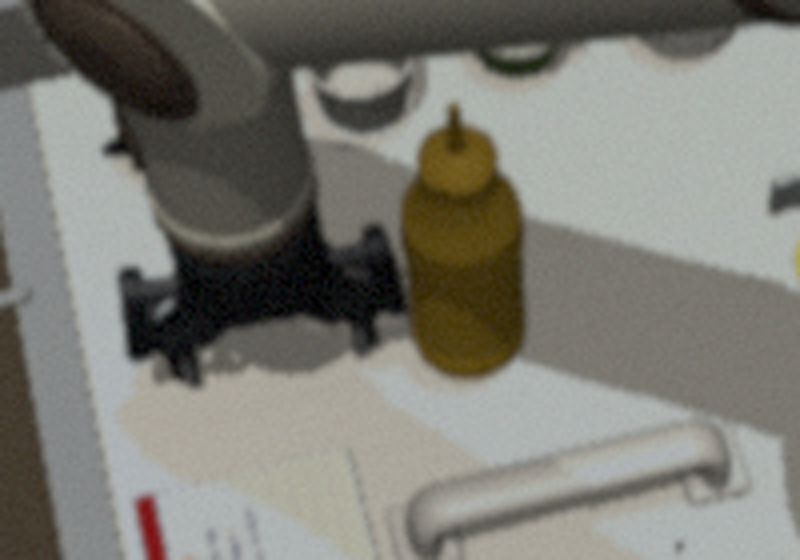

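It slides upright: base and nozzle shifted together, from scene crop px (441,395) to (457,385). I'll carry on in short strokes.

>>> {"api": "send_rows", "payload": {
  "rows": "0 0.003 0 0 0.0854;0 0.007 0 0 0.0854;0 0.012 0 0 0.0854;0 0.017 0 0 0.0854;0 0.022 0 0 0.0854;0 0.027 0 0 0.0854;0 0.032 0 0 0.0854;0 0.036 0 0 0.0854"
}}

```text
t: 9.62
tcp_pos: [0.6314, 0.087, -0.0107]
tool_rot: [3.142, -0.0, -0.071]
force: [0.4, 1.1, -0.5]
width: 0.0852
```

```bash
cat > fit.py <<'E'
from h import *
from scipy.optimize import minimize
def fit(x0,names=("top","scene")):
    s=ctrl.read_state(); u,v=np.meshgrid(np.arange(560),np.arange(420))
    for n in names:
        cal=ctrl.calibration(n); im=ctrl.snapshot(n); x=cv2.cvtColor(im,cv2.COLOR_RGB2HSV).astype(int)
        M=((abs(x[...,0]-22)<10)&(x[...,1]>120)).astype(np.uint8)
        k,l,stt,ce=cv2.connectedComponentsWithStats(M); c=proj(cal,(*x0,.08))
        i=min((j for j in range(1,k) if stt[j,4]>400),key=lambda j:np.hypot(*(ce[j]-c)))
        M=cv2.morphologyEx((l==i).astype(np.uint8),cv2.MORPH_CLOSE,np.ones((5,5)))
        a=np.linspace(0,2*np.pi,60,endpoint=False)
        def model(p):
            ax=np.array([np.sin(p[2]),np.sin(p[3]),1]); ax/=np.linalg.norm(ax)
            e1=np.cross([0,1,0],ax); e1/=np.linalg.norm(e1); e2=np.cross(ax,e1)
            I=np.zeros((1680,2240),np.uint8)
            for (z0,r0,z1,r1) in ((.001,.0315,.160,.0315),(.160,.0315,.18,.016),(.18,.017,.203,.016)):
                pts=[proj(cal,np.array([p[0],p[1],0])+z*ax+r*(np.cos(t)*e1+np.sin(t)*e2)) for z,r in ((z0,r0),(z1,r1)) for t in a]
                cv2.fillConvexPoly(I,cv2.convexHull((np.array(pts)*256+128).astype(np.int32)),1,shift=6)
            return cv2.resize(I.astype(np.float32),(560,420),interpolation=cv2.INTER_AREA)
        cost=lambda p:abs(model(p)-M).sum()
        b=min(((cost((x0[0]+i*.004,x0[1]+j*.004,0,0)),x0[0]+i*.004,x0[1]+j*.004) for i in range(-4,5) for j in range(-4,5)))
        p0=np.array([b[1],b[2],0,0]); sx=[p0]+[p0+d for d in np.diag([.003,.003,.04,.04])]
        f=minimize(cost,p0,method="Nelder-Mead",options=dict(initial_simplex=sx,xatol=1e-4,fatol=.5))
        print(n,"bottle xy",np.round(f.x[:2],4),"tilt x,y",np.round(f.x[2:],3),"cost",round(f.fun),"of",M.sum())
if __name__=="__main__":
    import sys; st(); fit((float(sys.argv[1]),float(sys.argv[2])))
E
python3 look.py 5 .62 0 .08; python3 fit.py .623 -.018
```

```text
t 9.62 tcp [ 0.6314  0.087  -0.0107] rpy [ 3.1415e+00 -1.0000e-04 -7.1000e-02] F [ 0.37  1.12 -0.54] w 0.0852
top 171 102
scene 159 106
t 9.72 tcp [ 0.6314  0.0864 -0.0108] rpy [ 3.1409  0.     -0.0717] F [-0.7  -0.01 -0.03] w 0.0852
top bottle xy [ 0.6324 -0.0224] tilt x,y [-0.109  0.028] cost 219 of 1476
scene bottle xy [ 0.6304 -0.0276] tilt x,y [-0.153  0.151] cost 378 of 1643
```

View pics/scene5.png

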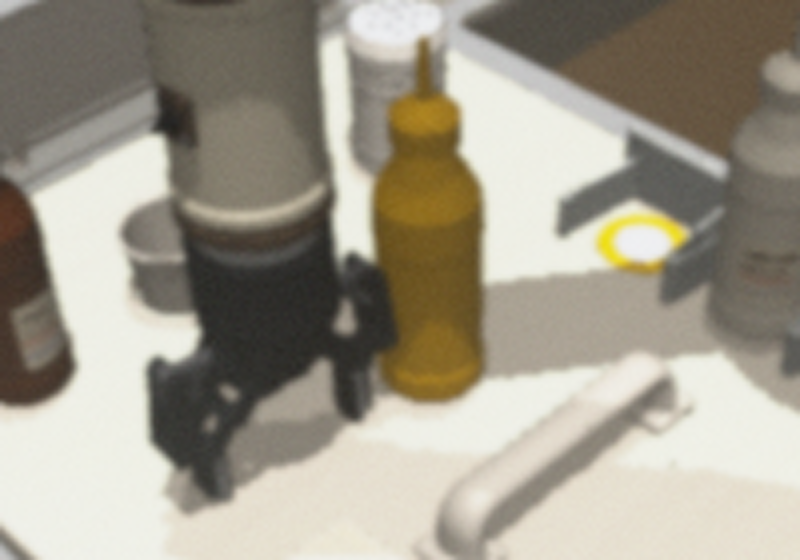

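View pics/top5.png

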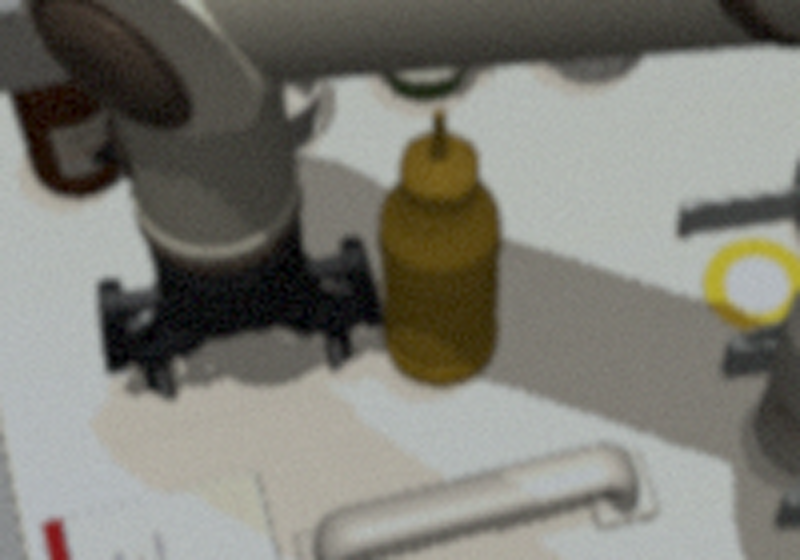

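Run:
```python
from h import *
# pixel readings from crops (4x): top off (171,102), scene off (159,106)
for n,off,noz in (("top",(171,102),(439,113)),("scene",(159,106),(423,42))):
    cal=ctrl.calibration(n); pn=np.array(noz)/4+off
    for th in (-.1,-.05,0,.05):
        b=np.array([.626,-.018,0]); print(n,"tilt toward -y",-th,"pred nozzle",proj(cal,b+[0,.226*np.sin(th),.226*np.cos(th)]).round(1),"base",proj(cal,b).round(1),"seen",pn.round(1))
# start picture for same test
print("start top", proj(ctrl.calibration("top"),(.627,.026,.226)), np.array((90,25))/3.6+(230,130)); print("start scene",proj(ctrl.calibration("scene"),(.627,.026,.226)),np.array((167,20))/3.6+(200,120))
```

```text
top tilt toward -y 0.1 pred nozzle [290.6 126.4] base [279.6 186.4] seen [280.8 130.2]
top tilt toward -y 0.05 pred nozzle [284.7 127.5] base [279.6 186.4] seen [280.8 130.2]
top tilt toward -y 0 pred nozzle [278.8 128.8] base [279.6 186.4] seen [280.8 130.2]
top tilt toward -y -0.05 pred nozzle [272.8 130.3] base [279.6 186.4] seen [280.8 130.2]
scene tilt toward -y 0.1 pred nozzle [269.9 109.4] base [264.5 197.3] seen [264.8 116.5]
scene tilt toward -y 0.05 pred nozzle [265.8 111.2] base [264.5 197.3] seen [264.8 116.5]
scene tilt toward -y 0 pred nozzle [261.7 113.3] base [264.5 197.3] seen [264.8 116.5]
scene tilt toward -y -0.05 pred nozzle [257.6 115.6] base [264.5 197.3] seen [264.8 116.5]
start top [255.31185779 133.76576722] [255.         136.94444444]
start scene [244.78099109 121.91548146] [246.38888889 125.55555556]
```

It's upright to within about 0.02 rad by the nozzle check. Pushing on.

>>> {"api": "send_rows", "payload": {
  "rows": "0 0.004 0 0 0.0854;0 0.009 0 0 0.0854;0 0.015 0 0 0.0854;0 0.021 0 0 0.0854;0 0.027 0 0 0.0854;0 0.033 0 0 0.0854;0 0.039 0 0 0.0854;0 0.044 0 0 0.0854"
}}

```text
t: 10.82
tcp_pos: [0.6283, 0.043, -0.0107]
tool_rot: [3.142, -0.0, -0.071]
force: [0.4, 2.3, 1.0]
width: 0.085
```

```bash
python3 look.py 6 .62 -.08 .08
```

```text
t 10.82 tcp [ 0.6283  0.043  -0.0107] rpy [ 3.1415e+00 -1.0000e-04 -7.1000e-02] F [0.36 2.29 1.01] w 0.085
top 208 94
scene 184 89
```

View pics/scene6.png

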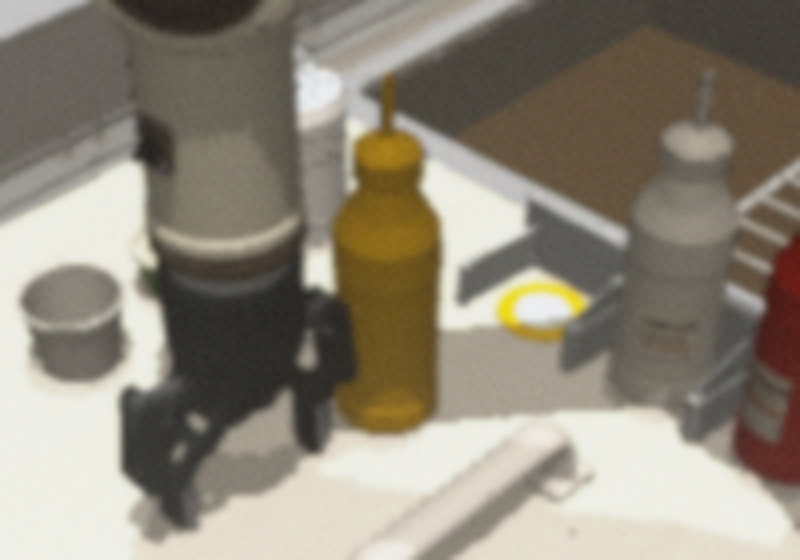

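View pics/top6.png

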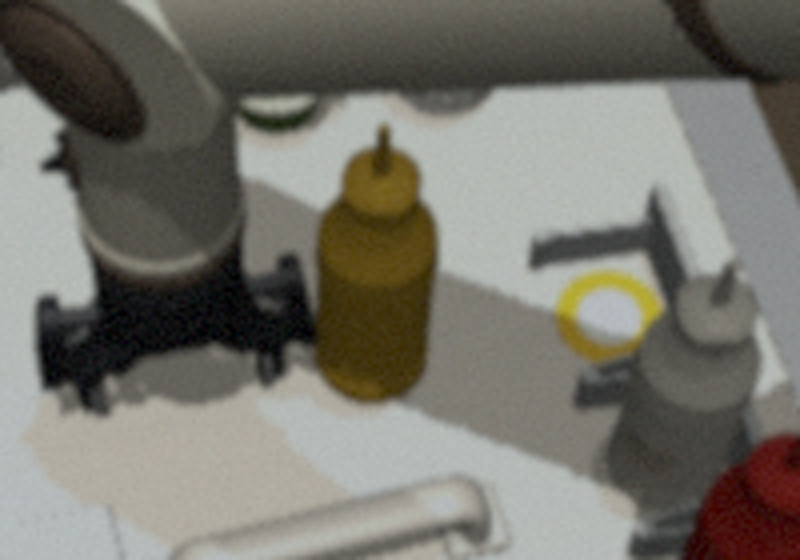

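```bash
cat > pos.py <<'E'
from h import *
from scipy.optimize import minimize
import sys
x0=(float(sys.argv[1]),float(sys.argv[2])); st(); u,v=np.meshgrid(np.arange(560),np.arange(420))
ring=dict(top=(.6131,-.1998),scene=(.6092,-.1992)); a=np.linspace(0,2*np.pi,60,endpoint=False)
for n in ("top","scene"):
    cal=ctrl.calibration(n); im=ctrl.snapshot(n); x=cv2.cvtColor(im,cv2.COLOR_RGB2HSV).astype(int)
    M=((abs(x[...,0]-21)<8)&(x[...,1]>120)&(x[...,2]<190)).astype(np.uint8)
    k,l,s,ce=cv2.connectedComponentsWithStats(M); c=proj(cal,(*x0,.08))
    i=min((j for j in range(1,k) if s[j,4]>400),key=lambda j:np.hypot(*(ce[j]-c)))
    M=cv2.morphologyEx((l==i).astype(np.uint8),cv2.MORPH_CLOSE,np.ones((5,5)))
    def model(p):
        pts=[proj(cal,(p[0]+.0315*np.cos(t),p[1]+.0315*np.sin(t),z)) for z in (.001,.1) for t in a]
        I=np.zeros((1680,2240),np.uint8); cv2.fillConvexPoly(I,cv2.convexHull((np.array(pts)*256+128).astype(np.int32)),1,shift=6)
        return cv2.resize(I.astype(np.float32),(560,420),interpolation=cv2.INTER_AREA)
    keep=v>proj(cal,(*x0,.1))[1]+3
    cost=lambda p:(abs(model(p)-M)*keep).sum()
    b=min((cost((x0[0]+i*.003,x0[1]+j*.003)),x0[0]+i*.003,x0[1]+j*.003) for i in range(-5,6) for j in range(-5,6))
    p0=np.array(b[1:]); f=minimize(cost,p0,method="Nelder-Mead",options=dict(initial_simplex=[p0,p0+[.002,0],p0+[0,.002]],xatol=1e-4))
    noz=proj(cal,(*f.x,.226)); 
    ys,xs=np.nonzero(M); top=(xs[ys==ys.min()].mean(),ys.min())
    print(n,"bottle",f.x.round(4),"cost",f.fun.round(0),"minus ring",(f.x-ring[n]).round(4),"nozzle pred",noz.round(1),"seen top of mask",np.round(top,1))
E
python3 pos.py .621 -.061
```

```text
t 10.93 tcp [ 0.6283  0.0423 -0.0108] rpy [ 3.1408e+00  1.0000e-04 -7.1900e-02] F [ 0.16  0.12 -0.52] w 0.0852
top bottle [ 0.628  -0.0667] cost 48.0 minus ring [0.0149 0.1331] nozzle pred [304.  122.1] seen top of mask [304. 127.]
scene bottle [ 0.6239 -0.0689] cost 166.0 minus ring [0.0147 0.1303] nozzle pred [280.5 104. ] seen top of mask [281. 108.]
```

The bottle has drifted about 5 mm toward +x on the pushing face. I'll back off, turn toward the ring and re-centre behind it.

```bash
python3 -c "
from h import *
to(.642,.05,-.0108,-.125)"
```

```text
t 11.03 tcp [ 0.6282  0.0428 -0.0108] rpy [ 3.1409e+00  2.0000e-04 -7.1400e-02] F [-0.39 -0.49 -0.71] w 0.0852
shift mm [13.2 -8.2 -0. ] turn deg 3.07
```

>>> {"api": "send_rows", "payload": {
  "rows": "0 -0.004 0 0 0.0854;0 -0.009 0 0 0.0854;0.007 -0.009 0 1.5 0.0854;0.013 -0.009 0 3.1 0.0854;0.013 -0.008 0 3.1 0.0854"
}}

```text
t: 11.65
tcp_pos: [0.6427, 0.0504, -0.0106]
tool_rot: [-3.142, -0.001, -0.126]
force: [0.3, 1.0, 0.5]
width: 0.0856
```

```bash
python3 pos.py .625 -.066;python3 look.py 7 .62 -.08 .08
```

```text
t 11.65 tcp [ 0.6427  0.0504 -0.0106] rpy [-3.1415e+00 -8.0000e-04 -1.2600e-01] F [0.29 0.99 0.46] w 0.0856
top bottle [ 0.628  -0.0667] cost 68.0 minus ring [0.0149 0.1331] nozzle pred [304.  122.1] seen top of mask [304. 126.]
scene bottle [ 0.6243 -0.0686] cost 112.0 minus ring [0.0151 0.1306] nozzle pred [280.2 104. ] seen top of mask [281. 108.]
t 11.75 tcp [ 0.6419  0.0502 -0.0108] rpy [ 3.1413e+00  1.0000e-04 -1.2530e-01] F [ 0.19  0.63 -0.43] w 0.0855
top 208 94
scene 184 89
```

View pics/top7.png

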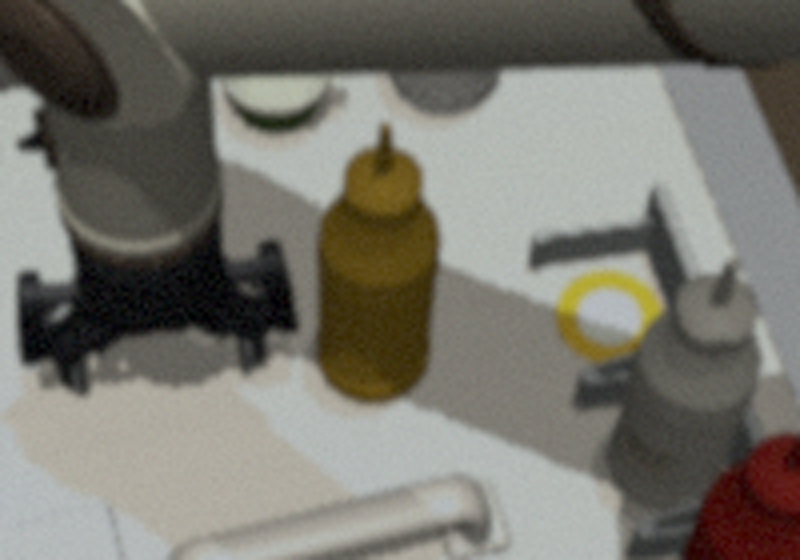

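>>> {"api": "send_rows", "payload": {
  "rows": "0 0.004 0 0 0.0854;0 0.008 0 0 0.0854;0 0.012 0 0 0.0854;0 0.017 0 0 0.0854;0 0.023 0 0 0.0854;0 0.029 0 0 0.0854;0 0.035 0 0 0.0854;0 0.041 0 0 0.0854"
}}

```text
t: 12.85
tcp_pos: [0.6366, 0.0094, -0.0107]
tool_rot: [-3.142, 0.0, -0.125]
force: [-0.9, 1.7, 0.7]
width: 0.0858
```

```bash
python3 pos.py .622 -.10
```

```text
t 12.85 tcp [ 0.6366  0.0094 -0.0107] rpy [-3.1416  0.     -0.1251] F [-0.86  1.68  0.73] w 0.0858
top bottle [ 0.6247 -0.0992] cost 69.0 minus ring [0.0116 0.1006] nozzle pred [321.5 119.6] seen top of mask [321. 123.]
scene bottle [ 0.6204 -0.1021] cost 125.0 minus ring [0.0112 0.0971] nozzle pred [292.8  98.6] seen top of mask [293.5 102. ]
```

>>> {"api": "send_rows", "payload": {
  "rows": "0 0.004 0 0 0.0854;0 0.009 0 0 0.0854;0 0.015 0 0 0.0854;0 0.021 0 0 0.0854;0 0.027 0 0 0.0854;0 0.033 0 0 0.0854;0 0.039 0 0 0.0854;0 0.044 0 0 0.0854"
}}

```text
t: 13.95
tcp_pos: [0.6312, -0.0342, -0.0107]
tool_rot: [3.142, 0.0, -0.125]
force: [0.0, 0.4, 0.6]
width: 0.0854
```

```bash
python3 pos.py .617 -.144; python3 look.py 8 .62 -.14 .08
```

```text
t 13.95 tcp [ 0.6312 -0.0342 -0.0107] rpy [ 3.1415  0.     -0.1251] F [0.03 0.44 0.6 ] w 0.0854
top bottle [ 0.6203 -0.1456] cost 198.0 minus ring [0.0072 0.0542] nozzle pred [346.1 116. ] seen top of mask [345. 121.]
scene bottle [ 0.6159 -0.1456] cost 148.0 minus ring [0.0067 0.0536] nozzle pred [308.4  91.9] seen top of mask [309.  94.]
t 14.05 tcp [ 0.6311 -0.035  -0.0108] rpy [ 3.1408e+00  2.0000e-04 -1.2610e-01] F [-0.95  0.21  0.  ] w 0.0856
top 236 87
scene 202 78
```

View pics/scene8.png

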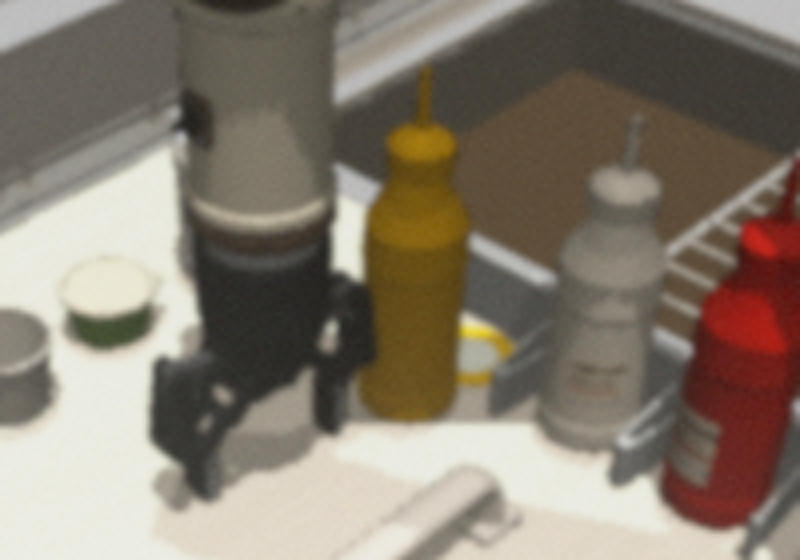

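View pics/top8.png

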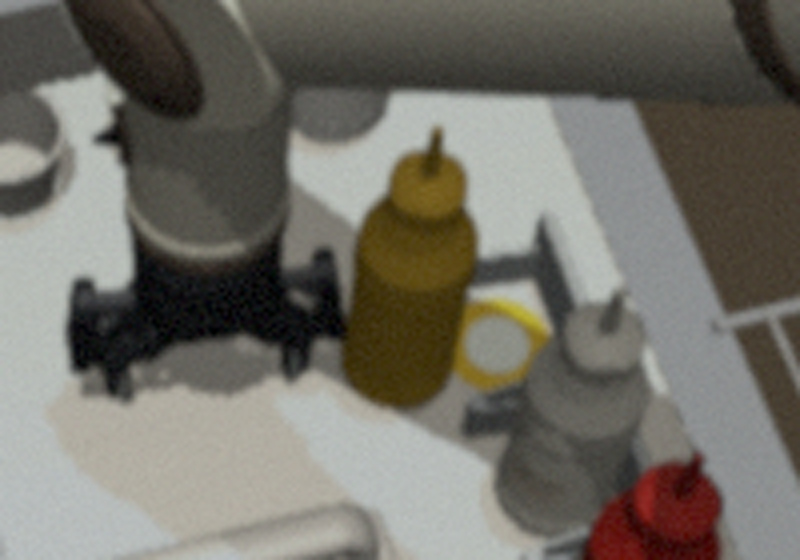

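>>> {"api": "send_rows", "payload": {
  "rows": "0 0.004 0 0 0.0854;0 0.009 0 0 0.0854;0 0.015 0 0 0.0854;0 0.021 0 0 0.0854;0 0.027 0 0 0.0854;0 0.033 0 0 0.0854;0 0.038 0 0 0.0854;0 0.041 0 0 0.0854"
}}

```text
t: 15.15
tcp_pos: [0.6261, -0.075, -0.0107]
tool_rot: [3.141, -0.0, -0.125]
force: [-0.2, 1.3, -0.3]
width: 0.0852
```

```bash
python3 pos.py .613 -.185; python3 look.py 9 .62 -.16 .08
```

```text
t 15.15 tcp [ 0.6261 -0.075  -0.0107] rpy [ 3.1415 -0.     -0.1253] F [-0.16  1.34 -0.29] w 0.0852
top bottle [ 0.6177 -0.1847] cost 81.0 minus ring [0.0046 0.0151] nozzle pred [366.7 112.4] seen top of mask [365.5 117. ]
scene bottle [ 0.6126 -0.1858] cost 156.0 minus ring [0.0034 0.0134] nozzle pred [321.7  85.8] seen top of mask [321.5  88. ]
t 15.25 tcp [ 0.626  -0.0752 -0.0108] rpy [ 3.1411e+00  1.0000e-04 -1.2560e-01] F [-0.35  0.43  0.49] w 0.085
top 245 85
scene 207 75
```

View pics/scene9.png

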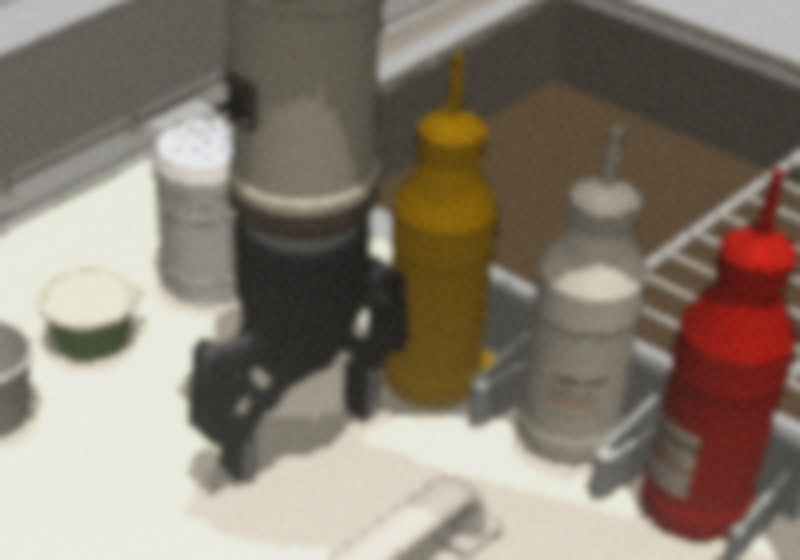

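View pics/top9.png

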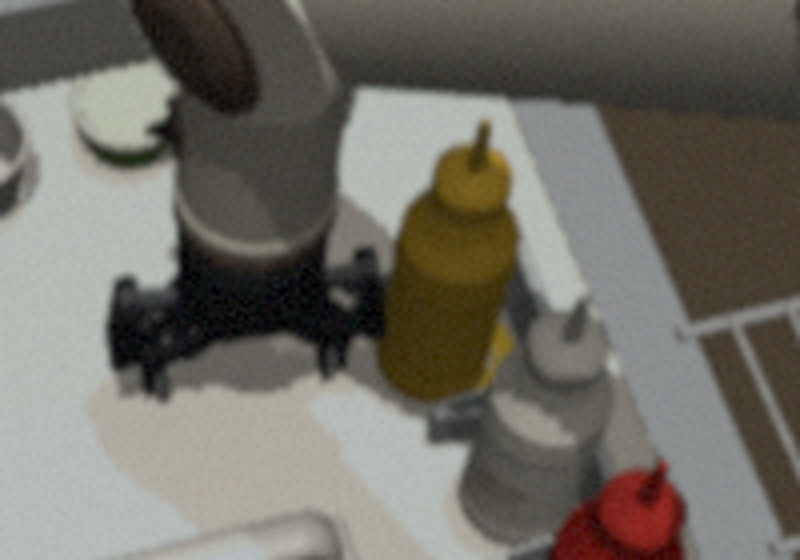

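>>> {"api": "send_rows", "payload": {
  "rows": "0 0.002 0 0 0.0854;0 0.004 0 0 0.0854;0 0.006 0 0 0.0854;0 0.008 0 0 0.0854;0 0.01 0 0 0.0854;0 0.011 0 0 0.0854;0 0.012 0 0 0.0854;0 0.012 0 0 0.0854"
}}

```text
t: 16.35
tcp_pos: [0.6246, -0.0865, -0.0107]
tool_rot: [3.141, 0.0, -0.125]
force: [0.6, 1.2, -1.0]
width: 0.0854
```

```bash
python3 pos.py .613 -.197
```

```text
t 16.35 tcp [ 0.6246 -0.0865 -0.0107] rpy [ 3.1415  0.     -0.125 ] F [ 0.6   1.18 -0.98] w 0.0854
top bottle [ 0.6201 -0.196 ] cost 61.0 minus ring [0.007  0.0038] nozzle pred [372.  110.1] seen top of mask [372. 115.]
scene bottle [ 0.6136 -0.1975] cost 173.0 minus ring [0.0044 0.0017] nozzle pred [324.8  83.8] seen top of mask [325.  87.]
```

>>> {"api": "send_rows", "payload": {
  "rows": "0 0.001 0 0 0.0854;0 0.002 0 0 0.0854;0 0.003 0 0 0.0854"
}}

```text
t: 16.82
tcp_pos: [0.6242, -0.0893, -0.0107]
tool_rot: [-3.142, -0.0, -0.125]
force: [0.3, 1.2, 0.8]
width: 0.0855
```

>>> {"api": "send_rows", "payload": {
  "rows": "0 0.001 0 0 0.0854;0 0.0015 0 0 0.0854"
}}

```text
t: 17.08
tcp_pos: [0.6241, -0.0909, -0.0107]
tool_rot: [3.142, -0.0, -0.125]
force: [0.2, 1.8, 0.8]
width: 0.0857
```

>>> {"api": "send_rows", "payload": {
  "rows": "0 0.0005 0 0 0.0854;0 0.001 0 0 0.0854"
}}

```text
t: 17.32
tcp_pos: [0.6239, -0.0918, -0.0107]
tool_rot: [-3.142, -0.0, -0.125]
force: [0.8, 1.7, 0.4]
width: 0.0851
```

```bash
python3 pos.py .613 -.2;python3 look.py 10 .62 -.16 .08
```

```text
t 17.32 tcp [ 0.6239 -0.0918 -0.0107] rpy [-3.1415 -0.     -0.1249] F [0.77 1.65 0.41] w 0.0851
top bottle [ 0.621 -0.202] cost 82.0 minus ring [ 0.0079 -0.0022] nozzle pred [374.9 109. ] seen top of mask [375. 114.]
scene bottle [ 0.6128 -0.2025] cost 188.0 minus ring [ 0.0036 -0.0033] nozzle pred [326.6  83.1] seen top of mask [327.  85.]
t 17.43 tcp [ 0.6239 -0.0919 -0.0107] rpy [ 3.1416 -0.     -0.125 ] F [0.85 1.53 0.74] w 0.0853
top 245 85
scene 207 75
```

View pics/top10.png

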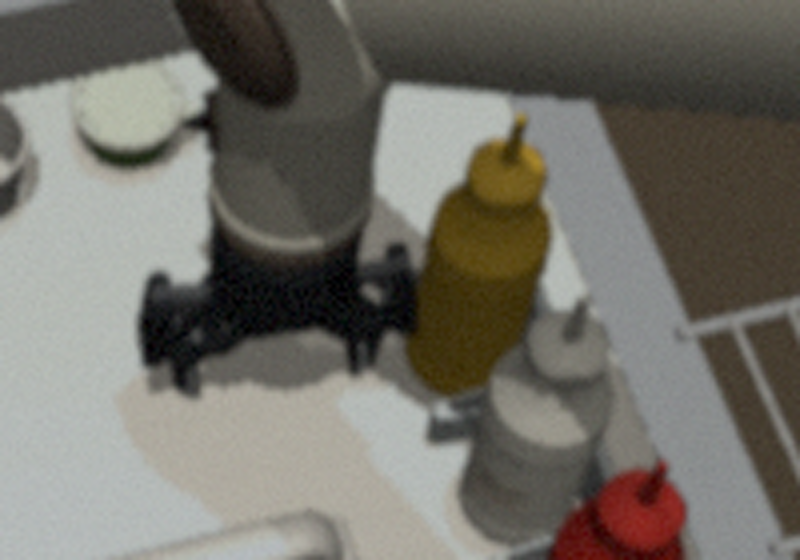

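View pics/scene10.png

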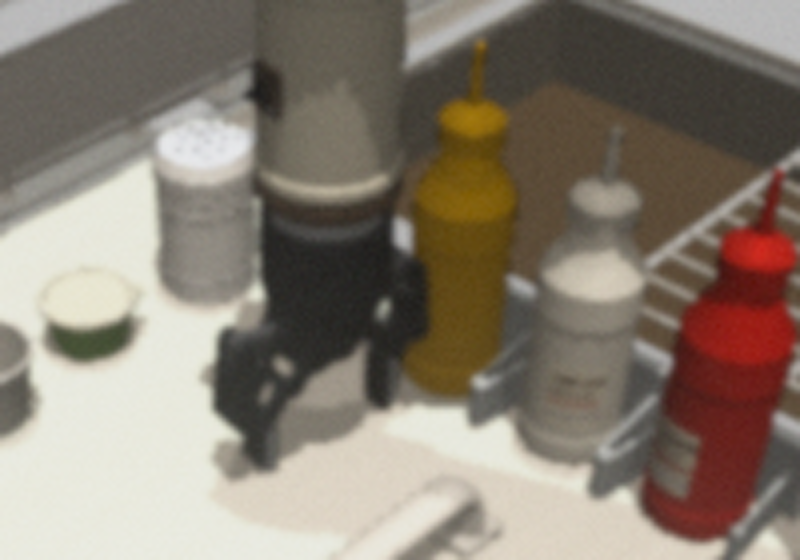

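>>> {"api": "send_rows", "payload": {
  "rows": "0 0.0005 0 0 0.0854;0 0.001 0 0 0.0854"
}}

```text
t: 17.77
tcp_pos: [0.6238, -0.0928, -0.0107]
tool_rot: [-3.142, -0.0, -0.125]
force: [0.8, 1.8, 0.3]
width: 0.0853
```

>>> {"api": "send_rows", "payload": {
  "rows": "0 0.0005 0 0 0.0854;0 0.001 0 0 0.0854"
}}

```text
t: 18.02
tcp_pos: [0.6237, -0.0938, -0.0107]
tool_rot: [-3.142, -0.0, -0.125]
force: [0.2, 1.1, 0.3]
width: 0.0854
```

>>> {"api": "send_rows", "payload": {
  "rows": "0 0.0005 0 0 0.0854;0 0.001 0 0 0.0854"
}}

```text
t: 18.27
tcp_pos: [0.6236, -0.0943, -0.0106]
tool_rot: [-3.141, -0.0, -0.125]
force: [1.0, 3.9, 1.2]
width: 0.0856
```

>>> {"api": "send_rows", "payload": {
  "rows": "0 0.0005 0 0 0.0854;0 0.001 0 0 0.0854"
}}

```text
t: 18.52
tcp_pos: [0.6236, -0.0943, -0.0105]
tool_rot: [-3.14, -0.0, -0.124]
force: [1.0, 5.6, 0.5]
width: 0.0855
```

```bash
python3 pos.py .613 -.202
```

```text
t 18.52 tcp [ 0.6236 -0.0943 -0.0105] rpy [-3.14e+00 -3.00e-04 -1.24e-01] F [1.05 5.61 0.51] w 0.0855
top bottle [ 0.6199 -0.2027] cost 110.0 minus ring [ 0.0068 -0.0029] nozzle pred [375.5 109.4] seen top of mask [376. 115.]
scene bottle [ 0.6114 -0.2022] cost 188.0 minus ring [ 0.0022 -0.003 ] nozzle pred [327.   83.3] seen top of mask [328.  85.]
```

The TCP has stalled at y=-0.0943 and the force has risen from about 1.5 to 5.6 N, so the bottle is against the back plate. I'll back off straight and slowly.

>>> {"api": "send_rows", "payload": {
  "rows": "0 -0.003 0 0 0.0854;0 -0.006 0 0 0.0854;0 -0.012 0 0 0.0854;0 -0.022 0 0 0.0854;0 -0.035 0 0 0.0854;0 -0.05 0 0 0.0854;0 -0.06 0 0 0.0854;0 -0.06 -0.01 0 0.0854"
}}

```text
t: 19.62
tcp_pos: [0.6303, -0.0343, -0.0009]
tool_rot: [-3.141, 0.001, -0.122]
force: [-0.5, -0.4, -0.6]
width: 0.0852
```

```bash
python3 pos.py .613 -.202;python3 look.py 11 .62 -.16 .08
```

```text
t 19.62 tcp [ 0.6303 -0.0343 -0.0009] rpy [-3.141e+00  1.500e-03 -1.224e-01] F [-0.54 -0.37 -0.58] w 0.0852
top bottle [ 0.6205 -0.2031] cost 115.0 minus ring [ 0.0074 -0.0033] nozzle pred [375.5 109.1] seen top of mask [376. 114.]
scene bottle [ 0.6114 -0.2022] cost 115.0 minus ring [ 0.0022 -0.003 ] nozzle pred [327.   83.3] seen top of mask [327.5  85. ]
t 19.73 tcp [ 0.6319 -0.0363  0.0007] rpy [ 3.1414e+00 -2.0000e-03 -1.2470e-01] F [ 0.52  0.48 -0.65] w 0.0854
top 245 85
scene 207 75
```

View pics/top11.png

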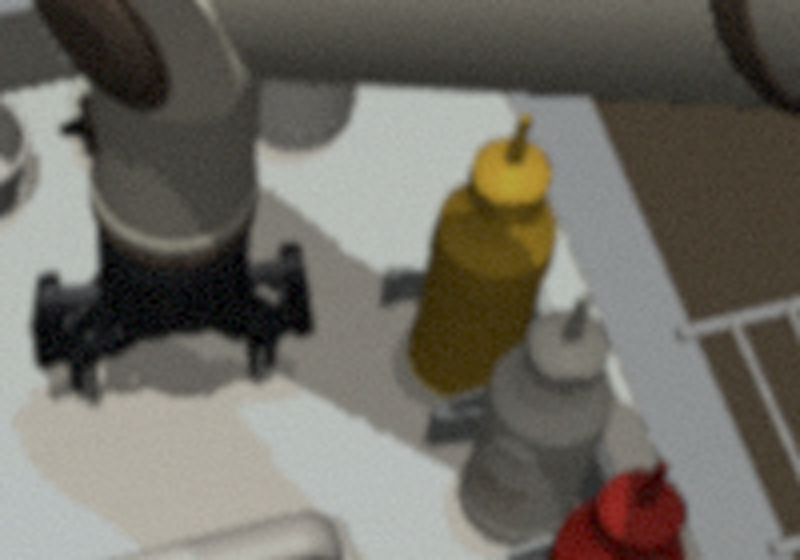

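View pics/scene11.png

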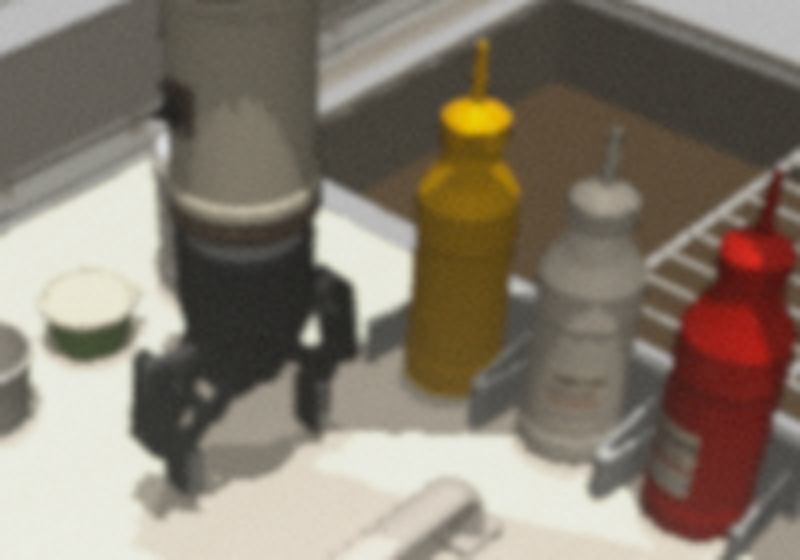

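>>> {"api": "send_rows", "payload": {
  "rows": "0 -0.004 -0.01 0 0.0854;0 -0.008 -0.02 0 0.0854;0 -0.008 -0.02 0 0.0854;0 -0.008 -0.02 0 0.0854"
}}

```text
t: 20.32
tcp_pos: [0.6319, -0.0284, 0.0194]
tool_rot: [3.141, -0.0, -0.125]
force: [-0.7, -0.7, 1.0]
width: 0.0855
```

Run:
```python
from h import *
st()
for n in ("top","scene"): cv2.imwrite(f"pics/{n}12.png",ctrl.snapshot(n)[:,:,::-1])
a,b=cv2.imread("pics/scene0.png"),cv2.imread("pics/scene12.png")
cv2.imwrite("pics/diff12.png",cv2.absdiff(a,b)*2)
```

```text
t 20.32 tcp [ 0.6319 -0.0284  0.0194] rpy [ 3.1414e+00 -2.0000e-04 -1.2490e-01] F [-0.75 -0.66  0.95] w 0.0855
```

View pics/diff12.png

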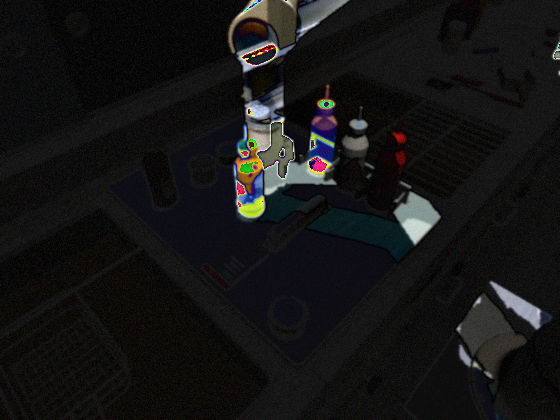

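View pics/top12.png

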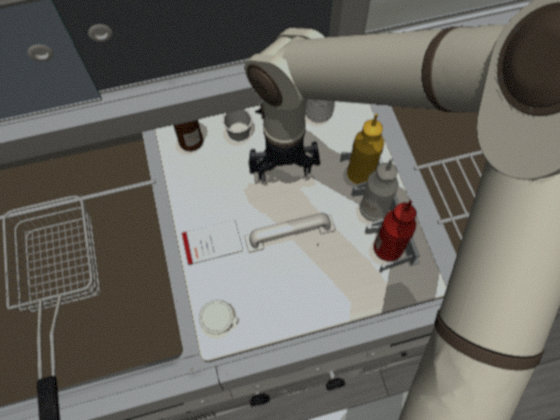

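Only the bottle, the arm and shadows differ from the first picture. The bottle stands upright in its bay at top px (362,178).

```bash
python3 -c "
from station import ctrl
print(ctrl.sign_off())"
```

```text
the job is handed in; nothing more can be done
None
```

I pushed the yellow bottle about 0.23 m along the lid into the far bay, up against the back plate, then backed the gripper clear and handed the job in at about 20 s. No verdict was reported.

**Against the plate:** at the end of the push the TCP stalled while the force rose from about 1.5 N to 5.6 N. Both cameras put the bottle about 3 mm beyond the ring's centre, where 1.5 mm is expected. That difference is within the calibration error.

**Upright:** the nozzle matched an upright bottle to within a few pixels (about 0.02 rad) at each check.

**Other things:** comparing the first and last scene pictures shows only the bottle, the arm and shadows changed. The salt shaker is partly hidden by the gripper in the scene view, but it shows in the same place in the top view.

**Fingers clear:** the gripper ended more than 50 mm from the bottle, with only noise-level force readings.

Points that were less certain:
- **Push height:** the gripper's linkage sticks out past the open fingertips, so it touched the bottle at about 50 mm high. That is above the 40 mm recommended, but I saw no rocking. I could not confirm that this linkage counts as "the fingers" for the on-the-way check.
- **Sideways position:** the two cameras disagree, putting the bottle 2 mm (scene) and 7 mm (top) off the ring's centre. The white bottle partly hides it in the top view, and the bay's cheeks allow about 3.5 mm. Both readings are inside the 15 mm limit.
- **Drift:** the bottle slid about 5 mm sideways on the pushing face partway along. I fixed this with one back-off and re-aim.

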